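Hang a lathe carrier on the sprung branch of a carrier tree

TASK

Turn the carrier tree until its empty branch points out over the long toe of the foot. Then take the lathe carrier out of the wooden block by its square screw, pass its ring over the nib of that branch, push it back against the spring stop only as far as needed, and let it down behind the nib, so that the spring holds it there, screw upright, when you let go. Push gently throughout, never press the spring nearly to its end, and leave the pot, spanner and chuck key where they are.

Things in the scene. Friction and masses are not known exactly. Their poses are not given: they have to be found in the camera images.
- foot: Grey cast foot of the tree, fixed to the bench: a disc of radius 85 and height 18, with one long toe, 26 wide and 14 high, that ends in a round tip 168 from the axis. Origin: centre of its underside, on the tree's turning axis (vertical). The toe points along the foot's own -x, roughly towards the robot. Sizes in mm.
- tree (a joint): Turning angle of the tree on the foot, rad, counter-clockwise from above; 0 (or a full turn) with the empty branch over the toe. Turns without end both ways and stays where left: stiff, 0.25 N m (2.5 N at a branch end). Sizes in mm.
- post_top (a point): Centre of the top of the tree's post, height 225 (post radius 12, cap 17). The tree has four level branches at right angles: rods of radius 6 at height 170, ends 115 from the axis. Three bear carriers like the loose one, fixed to them: rings 46 to 77 from the axis, screws up to height 224. One is empty. The last 25 of each rod is bare: push there. Sizes in mm.
- branch_tip (a point): Outer end of the empty branch, on its axis, 115 from the tree's axis, height 170. Its frame turns with the tree: -x outwards along the branch, z up. A sleeve of radius 7.5 is clamped on this branch, with a nib and a spring stop. Where it is clamped varies and is NOT measured: the nib's inner face is 33 to 55 inwards from this tip. Feel for it. Sizes in mm.
- branch_root (a point): Inner end of the empty branch, where its axis meets the tree's, height 170; axes as branch_tip. Its nib stands up on the sleeve's top side only: 6 long, 8 wide, top 13.5 above the branch axis. Further in is the spring stop, a black disc of radius 17 round the branch; 11 from nib to free disc, so a 14 thick ring fits between only with the disc pushed back over 3. Sizes in mm.
- spring_stop (a joint): How far the empty branch's black disc is pushed in towards the post, m: 0 free, 0.003 with a carrier seated behind the nib, 0.012 at its end. 2.1 N starts it, then 0.7 N per mm (6.3 N at 6 mm, 9.1 N at 10 mm). It does not tell where the sleeve is clamped.
- carrier: The loose lathe carrier, plain steel, about 0.17 kg, upright in the block: a ring (50 across, bore 32, 14 thick, axis along x) on a flat lug (14 x 26 x 16 high), with a square screw 12 x 12 on top. Origin: centre of the lug's underside; z up along the screw. Ring top at 62, screw from 62 to 99. The same either way round. Sizes in mm.
- bore (a point): Centre of the loose carrier's ring, 37 above its origin, axes as the carrier's (bore along x). To pass over the nib it must be 0 to 7 above the branch axis; hung, with the bore resting on the sleeve, it is 8.5 below it. Sizes in mm.
- screw (a point): Middle of the loose carrier's square screw, 84 above its origin (grasp here); 12 wide in x and y. Sizes in mm.
- block: Wooden block fixed to the bench, 70 x 100 x 34 high (x, y, z), with a pocket 17 x 29 and 11 deep in its top, in which the carrier's lug stands with 1.5 play all round. Origin: centre of its underside. Sizes in mm.
- pot: Bystander: open dark steel pot, 64 across, 62 high; origin centre of its underside. Sizes in mm.
- spanner: Bystander: steel spanner 170 long lying on the bench; origin under its middle, length along x. Sizes in mm.
- chuck_key: Bystander: T-shaped chuck key lying on the bench, crossbar 100 along x, stem 80 along +y; origin under the crossbar's middle. Sizes in mm.
Mind the look-alikes: they are no part of the job. What is shaped like the carrier but green or purple is not meant.

How it is judged (in metres and radians):
On the way, in this order (a step that is already met when the one before it is completed fails the run):
1. the empty branch points out over the long toe (its tip within 20 mm of the toe's line) before the carrier is on it (x of branch_tip in the frame of foot below 0 m and y of branch_tip in the frame of foot between -0.02 and 0.02 m and distance between bore and branch_tip above 0.07 m), for 0.2 s.
2. the carrier's ring is on the branch and has pushed the spring stop back (y of bore in the frame of branch_tip between -0.012 and 0.012 m and x of bore in the frame of branch_tip between 0.03 and 0.07 m and value of joint spring_stop above 0.003 m), for 0.1 s.
At the end, for the whole second after the job is handed in: Empty branch still over the toe (tip within 20 mm of its line); the carrier hangs on it at rest: ring centre 4-13 mm below the branch axis, within 12 mm sideways, 30-70 mm inwards from the tip, screw within 0.25 rad of upright, spring stop held back 1.2-6 mm (x of branch_tip in the frame of foot below 0 m and y of branch_tip in the frame of foot between -0.02 and 0.02 m and y of bore in the frame of branch_tip between -0.012 and 0.012 m and x of bore in the frame of branch_tip between 0.03 and 0.07 m and z of bore in the frame of branch_tip between -0.013 and -0.004 m and value of joint spring_stop between 0.0012 and 0.006 m and angle between carrier's own z axis and vertical below 0.25 rad and linear speed of carrier below 0.02 m/s and velocity of joint tree between -0.05 and 0.05 rad/s); the robot touches nothing.
It fails at once if the spring stop is pushed more than 10 mm back, to within 2 mm of its end (value of joint spring_stop above 0.01 m).
It fails at once if more than 35 N on the tree or its foot (contact force between foot and anything else above 35 N).
It fails at once if the pot is moved more than 20 mm (distance of pot from where it was at the start of the episode above 0.02 m).
It fails at once if the spanner is moved more than 20 mm (distance of spanner from where it was at the start of the episode above 0.02 m).
It fails at once if the chuck key is moved more than 20 mm (distance of chuck_key from where it was at the start of the episode above 0.02 m).
It also fails if it takes over 72 s, if anything falls off the work surface, if the arm or the gripper's body presses on something with over 40 N, if the wrist force passes 120 N, or if a joint passes its speed limit or range.

ROBOT

A 6-joint arm with a two-finger parallel gripper is mounted at the origin on the work surface. World frame = base frame: x ahead of the robot, y to its left, z up, the work surface at z = 0. Lengths are in mm, angles in rad, forces in N, time in s.
With the tool pointing down it reaches from about 300 to 775 mm from the base axis. Payload 14.6 kg.
Tool frame: the origin (TCP) lies at the very end of the fingers, on their centre line; the grasp point (between the pads) lies 19 mm behind it (grip_point_offset is the distance from the TCP to the grasp point, in mm); z points along the fingers, y is the line along which they close (so a half turn about z gives the same grasp; the last joint's range is limited). The gripper opens to 94 mm and grips with 3 to 60 N. Pads are 16 mm wide; open, the fingers measure 119 mm over their backs; the gripper's body (75 mm by 177 mm) begins 78 mm behind the grasp point.
Start: joints at [-1.293, 0.3, 1.521, -0, 1.321, -0.067], TCP at [185.897, -517.621, 205.446] pointing down, gripper open.
Joint ranges: [-3.03, 3.03], [-0.79, 2.21], [0.23, 2.52], [-1.04, 4.18], [0, 3.07], [-2.55, 2.55]. Speed limits (rad/s): [2.22, 2.22, 2.57, 3.14, 3.14, 3.14].

INTERFACE

Orientations are given as [roll, pitch, yaw] about the fixed x, y, z axes, in that order (R = Rz(yaw) Ry(pitch) Rx(roll)).
In Python, from cell import read_state, camera, camera_info, sign_off, grip_point_offset gives the robot as it stands.
- The arm moves only by the shell command python3 -m handwheel 'ROWS' [FORCE]. ROWS is text: rows parted by semicolons, each of 5 numbers parted by spaces: the shift along the world's x, y, z in units of 40 mm (1.0 is 40 mm), then the turn about the world's z in units of 5 degrees (1.0 is 5 degrees), then the closure, from 0 (fully open) to 1 (shut). In form: dx dy dz yaw gripper; .... A call has 1 to 12 rows; each row shifts and turns the commanded pose from where the row before left it; what a row does not reach is not made up. A row lasts 1/12 s, in which the tool goes at most 41.7 mm and 7.16 degrees, less where a joint would pass 70% of its speed; a pose out of reach is approached as far as the arm can. A call is refused whole if a number of a shift passes 1 or a number of a turn 1, either way. A call with a gripper value outside its range is refused whole. The fingers move at their own pace and stop on an object; FORCE is the grip in N (left out, the last holds). Time passes only in rows, so rows that do not move let the fingers close. It gives the time, the measured TCP pose, the force, the opening and the grip force at its end, in the units of the state.
- read_state(): the state, without advancing time (a new reading comes with each control period).
- camera(name): name is "side" or "top"; returns (picture, depth): 480x640x3 uint8, red, green, blue; 480x640 float32, mm along the optical axis (not along the pixel's ray), 0 where there is no reading.
- camera_info(name): a dict with "intrinsics" (3x3 intrinsics, pixels), "world_from_camera" (4x4, takes a point from camera to world coordinates). Camera axes: x right, y down, z forward; pixel columns grow to the right and rows downward; lengths in mm; the calibration is good to about 2 mm. A picture is of the moment at which its call begins. camera_info takes no time and is no camera call.
- sign_off(): hands the job in; it is judged then, once.
The state is a dict: "clock": time; "joints": joint angles; "qd": joint speeds; "effort": joint torques, N m; "eef_pos": TCP position; "eef_rot": TCP orientation; "wrist_force": force on the tool from outside, world axes, zero at the start; "moment": the same for the moment, N m; "finger_gap": finger opening in mm; "finger_force": force on a finger pad.
Only numpy, scipy, OpenCV 4.12 (cv2) and the standard library are available. Lean on these libraries where they do the work, as an engineer would, in place of code of your own. Each camera call takes 0.05 s, during which the arm holds its last target. There are 200 camera calls.

## Working session

There is one attempt and no reset: what is moved stays moved. The work goes in short steps, Python scripts to look and compute and a shell command to move; the robot and the scene stay as the last step left them, time stands still between calls to the robot, and variables do not carry over. Pictures are saved under pics/ and viewed, at most 10 in all, crops included, and the job is handed in when it is done.

```bash
mkdir -p pics; cat > h.py <<'E'
import numpy as np,cv2
from cell import *
def snap(n,f):
    p,d=camera(n); cv2.imwrite('pics/'+f+'.png',p[:,:,::-1]); np.save('pics/'+f+'.npy',d); return p,d
def w(n,d,u,v,dep=None):
    i=camera_info(n);K=np.array(i['intrinsics']);T=np.array(i['world_from_camera'])
    z=dep or np.median([x for x in d[v-1:v+2,u-1:u+2].ravel() if x>0] or [0])
    p=np.linalg.inv(K)@[u,v,1]*z
    return (T@np.r_[p,1])[:3].round(1)
E
python3 - <<'E'
from h import *
snap('top','t0');snap('side','s0')
for n in('top','side'):print(camera_info(n))
print(read_state(),grip_point_offset)
E
```

```text
{'intrinsics': array([[506.6653141 ,   0.        , 326.60365449],
       [  0.        , 506.6653141 , 234.92819956],
       [  0.        ,   0.        ,   1.        ]]), 'world_from_camera': array([[ 2.42562745e-02, -9.93218497e-01,  1.13704225e-01,
         3.36952375e+02],
       [-9.99683067e-01, -2.48648899e-02, -3.93724704e-03,
        -1.52087387e+01],
       [ 6.73778962e-03, -1.13572686e-01, -9.93506843e-01,
         1.40851858e+03],
       [ 0.00000000e+00,  0.00000000e+00,  0.00000000e+00,
         1.00000000e+00]])}
{'intrinsics': array([[458.99248095,   0.        , 320.71104035],
       [  0.        , 458.99248095, 230.66786515],
       [  0.        ,   0.        ,   1.        ]]), 'world_from_camera': array([[ 9.24248765e-01, -2.58603373e-01,  2.80870995e-01,
         2.10814722e+02],
       [-3.81690002e-01, -6.42772461e-01,  6.64195985e-01,
        -7.30117404e+02],
       [ 8.77281825e-03, -7.21087969e-01, -6.92787975e-01,
         8.79885881e+02],
       [ 0.00000000e+00,  0.00000000e+00,  0.00000000e+00,
         1.00000000e+00]])}
{'clock': 0.1, 'joints': array([-1.29258632e+00,  3.00408745e-01,  1.52150669e+00,  4.26487276e-06,
        1.32074965e+00, -6.66059899e-02]), 'qd': array([-0.00088514, -0.00181275, -0.00122028, -0.00085321, -0.000105  ,
       -0.00145322]), 'effort': array([ 3.13009841e-03, -5.32642543e+01, -3.53282547e+01,  7.09617161e-02,
        2.34927720e-02, -5.91484604e-05]), 'eef_pos': array([ 185.84090832, -517.39210277,  204.95201756]), 'eef_rot': array([-3.14052287e+00, -7.54995517e-05,  3.44814901e-01]), 'wrist_force': array([-0.92830451, -0.3408219 ,  0.44947768]), 'moment': array([ 0.01876646, -0.02928673,  0.00351666]), 'finger_force': 0.0, 'finger_gap': 93.80007079601694} 18.8
```

View pics/t0.png

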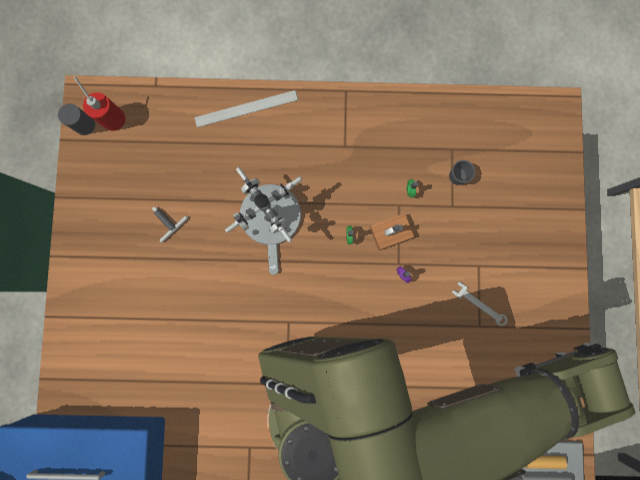

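View pics/s0.png

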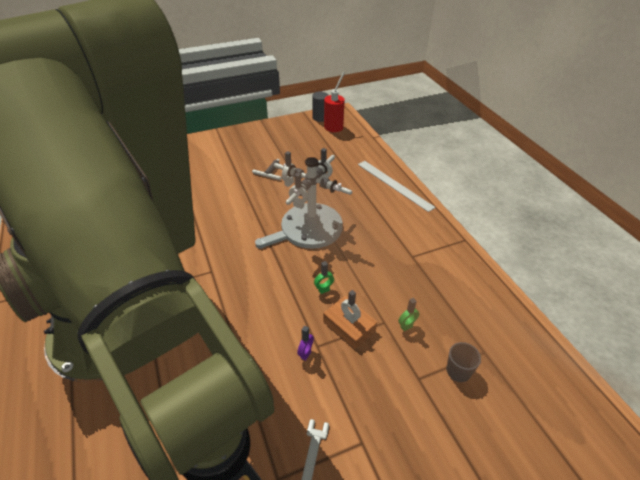

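The steel carrier is in the block at top (393,230) and side (350,308). The look-alikes are green at top (412,187) and (350,234), and purple at (404,273). The tree is at top (262,205) with its toe towards (274,268). I'll check the choice in one close-up composite.

```bash
python3 - <<'E'
from h import *
t=cv2.imread('pics/t0.png');s=cv2.imread('pics/s0.png')
a=cv2.resize(t[155:285,220:320],(400,520)[:2] and (400,520),interpolation=cv2.INTER_CUBIC)
b=cv2.resize(t[205:255,360:430],(392,280),interpolation=cv2.INTER_CUBIC)
c=cv2.resize(s[140:200,245:360],(400,209),interpolation=cv2.INTER_CUBIC)
o=np.zeros((520,800,3),np.uint8);o[:520,:400]=a;o[:280,400:792]=b;o[290:499,400:]=c
cv2.imwrite('pics/c0.png',o)
d=np.load('pics/t0.npy')
for u,v in[(262,200),(274,268),(270,240),(239,170),(299,180),(289,240),(227,229),(398,229),(393,230),(390,230)]:print(u,v,w('top',d,u,v))
E
```

```text
262 200 [551.4 134.8 227.3]
274 268 [401.5 121.5  14.5]
270 240 [478.1 134.9  18.4]
239 170 [634.6 201.1 176.3]
299 180 [613.9  51.8 173.1]
289 240 [463.6  71.8 172.3]
227 229 [486.7 224.4 174.3]
398 229 [ 509.  -208.4   83.7]
393 230 [ 505.9 -195.    84.7]
390 230 [ 506.2 -187.7   80.7]
```

View pics/c0.png

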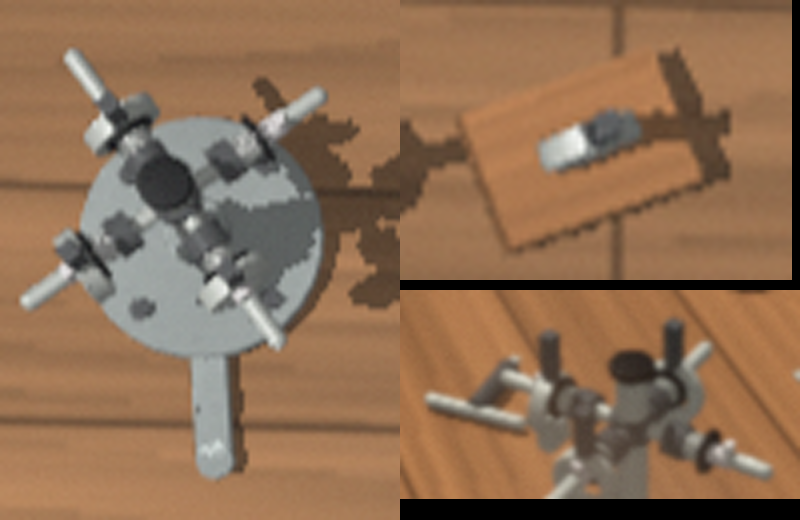

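```bash
python3 - <<'E'
from h import *
def cloud(n,f):
    i=camera_info(n);K=np.array(i['intrinsics']);T=np.array(i['world_from_camera']);d=np.load(f'pics/{f}.npy')
    v,u=np.nonzero(d>0);z=d[v,u];P=np.c_[(np.linalg.inv(K)@np.c_[u,v,np.ones(len(u))].T).T*z[:,None],np.ones(len(u))]@T.T
    return P[:,:3],u,v
for n,f in(('top','t0'),('side','s0')):
    P,u,v=cloud(n,f)
    # foot circle fit: top faces at z~18
    m=(abs(P[:,2]-18)<2.5)&(np.hypot(P[:,0]-548,P[:,1]-133)<100)
    def circ(Q): 
        c,r=cv2.minEnclosingCircle(Q[:,:2].astype(np.float32));return c,r
    m2=m&(P[:,0]>475)
    print(n,'foot',circ(P[m2]))
    tm=(abs(P[:,2]-14)<3)&(P[:,0]<455)&(P[:,0]>370)&(abs(P[:,1]-130)<45)
    print('toe',cv2.fitLine(P[tm][:,:2].astype(np.float32),2,0,.01,.01).ravel(),P[tm].min(0),tm.sum())
    cap=(abs(P[:,2]-225)<4)&(np.hypot(P[:,0]-548,P[:,1]-133)<25);print('cap',P[cap].mean(0))
    sc=(P[:,2]>195)&(np.hypot(P[:,0]-548,P[:,1]-133)<100)&(np.hypot(P[:,0]-548,P[:,1]-133)>28)
    for q in P[sc][::4]:print(q.round(),end=' ')
    b=(abs(P[:,2]-172)<9)&(np.hypot(P[:,0]-548,P[:,1]-133)>92)&(np.hypot(P[:,0]-548,P[:,1]-133)<125)
    a=np.degrees(np.arctan2(P[b][:,1]-133,P[b][:,0]-548));print('\nang',np.histogram(a,bins=range(-180,181,10)))
    # carrier: screw top & block
    k=(P[:,2]>112)&(P[:,2]<135)&(np.hypot(P[:,0]-510,P[:,1]+205)<60);print('screwtop',P[k].mean(0) if k.any() else 0,k.sum(), P[k][:,2].max() if k.any() else 0)
    k=(P[:,2]>31)&(P[:,2]<37)&(np.hypot(P[:,0]-505,P[:,1]+200)<75)
    print('block',cv2.minAreaRect(P[k][:,:2].astype(np.float32)))
    k=(P[:,2]>45)&(P[:,2]<130)&(np.hypot(P[:,0]-505,P[:,1]+200)<40)
    print('carrier',cv2.minAreaRect(P[k][:,:2].astype(np.float32)),P[k].mean(0))
E
```

```text
top foot ((552.8934936523438, 137.7583770751953), 84.26544189453125)
toe [9.9546540e-01 9.5124170e-02 4.2295145e+02 1.2629083e+02] [387.50612032 113.0303232   11.01219036] 155
cap [552.55389365 138.43231073 224.52261145]
[607. 173. 223.] [603. 170. 227.] [601. 173. 225.] [600. 175. 222.] [597. 180. 221.] [597. 170. 226.] [594. 175. 224.] [598. 168. 209.] [595. 170. 209.] [594. 173. 204.] [517. 193. 221.] [515. 191. 220.] [512. 193. 224.] [510. 197. 223.] [510. 188. 223.] [508. 193. 221.] [512. 188. 197.] [505. 190. 222.] [508. 101. 221.] [504. 192. 212.] [505. 103. 223.] [502. 195. 208.] [503. 103. 224.] [503.  94. 220.] [499.  97. 230.] [498. 100. 223.] [500.  92. 207.] [499.  95. 201.] [494. 100. 196.] 
ang (array([ 0,  0,  0, 31,  0,  0,  0,  0,  0,  0,  0,  0, 16, 24,  0,  0,  0,
        0,  0,  0,  0, 40, 11,  0,  0,  0,  0,  0,  0,  1, 46,  0,  0,  0,
        0,  0]), array([-180, -170, -160, -150, -140, -130, -120, -110, -100,  -90,  -80,
        -70,  -60,  -50,  -40,  -30,  -20,  -10,    0,   10,   20,   30,
         40,   50,   60,   70,   80,   90,  100,  110,  120,  130, 
[... 1545 characters left out ...]
8,  9,  0,  0,  0,
        0,  0,  0,  0, 24,  3,  0,  0,  0,  0,  0,  0,  0, 36,  0,  0,  0,
        0,  0]), array([-180, -170, -160, -150, -140, -130, -120, -110, -100,  -90,  -80,
        -70,  -60,  -50,  -40,  -30,  -20,  -10,    0,   10,   20,   30,
         40,   50,   60,   70,   80,   90,  100,  110,  120,  130,  140,
        150,  160,  170,  180]))
screwtop [ 506.71361309 -200.65378057  119.27168671] 45 125.13206917939613
block ((507.2998352050781, -198.5819091796875), (71.79660034179688, 101.77061462402344), 22.140155792236328)
carrier ((507.03759765625, -199.79928588867188), (16.572080612182617, 48.46681213378906), 21.188133239746094) [ 506.35255442 -202.48274877   80.29623204]
```

The three screws stand at angles 38°, 127° and -142° about the tree axis (about (551,137)). So the empty branch is the one at about -52°, with its tip at top (299,180). The toe is at about -174.6°, so the tree must turn about 122° clockwise. The chosen carrier is plain steel, in the block at (509,-199) with its yaw at about 21°.

First move: rise, close the fingers and go to the far side of the empty branch's tip.

```bash
python3 -m handwheel '0 0 .5 0 1;0.2 .3 .6 0 1;.5 .65 .4 0 1;.5 .65 .2 0 1;.5 .65 0 0 1;.5 .65 0 0 1;.5 .65 0 0 1;.5 .65 0 0 1;.5 .65 0 0 1;.5 .65 0 0 1;.5 .65 0 0 1;.5 .65 0 0 1' 10; python3 -m handwheel '.5 .65 0 0 1;.5 .65 0 0 1;.5 .65 0 0 1;.5 .65 0 0 1;.5 .65 0 0 1;.5 .65 0 0 1;.5 .65 0 0 1;.5 .65 0 0 1;.5 .65 0 0 1;.5 .65 0 0 1;0 0 0 0 1;0 0 0 0 1'
```

```text
clock: 1.1
eef_pos: [394.5, -244.1, 273.3]
eef_rot: [-3.141, 0.0, 0.345]
wrist_force: [1.1, -0.2, -1.0]
finger_gap: 17.5
finger_force: 0.0
clock: 2.1
eef_pos: [594.1, 15.5, 272.4]
eef_rot: [-3.141, 0.002, 0.347]
wrist_force: [-0.0, 0.8, -0.2]
finger_gap: 0.4
finger_force: 0.0
```

```bash
python3 -m handwheel '.58 .77 0 0 1;.58 .77 0 0 1;0 0 -.5 0 1;0 0 -.5 0 1;0 0 -.5 0 1;0 0 -.5 0 1;0 0 -.5 0 1;0 0 -.35 0 1;0 0 0 0 1;0 0 0 0 1'; python3 - <<'E'
from h import *
p,d=snap('side','s1')
cv2.imwrite('pics/s1c.png',cv2.resize(cv2.imread('pics/s1.png')[100:300,200:440],(720,600),interpolation=cv2.INTER_CUBIC))
E
```

```text
clock: 2.93
eef_pos: [639.9, 75.0, 159.6]
eef_rot: [-3.141, 0.001, 0.344]
wrist_force: [-0.1, 0.1, 0.7]
finger_gap: 0.6
finger_force: 0.0
```

View pics/s1c.png

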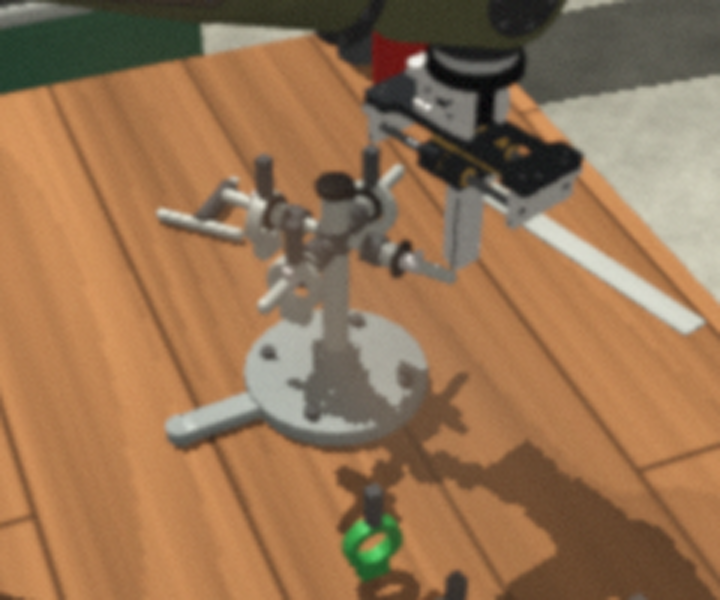

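The fingers stand on the far side of the empty branch. Its black disc is at crop (402,258) and its tip at (450,275), and it carries no carrier. Next I work out the arc increments.

```bash
python3 - <<'E'
from h import *
a=np.radians(np.r_[-35,np.linspace(-40,-163,24)]);r=np.r_[108.5,np.full(24,105.)]
P=np.c_[551+r*np.cos(a),137+r*np.sin(a)];P[0]=read_state()['eef_pos'][:2]
print('; '.join('%.2f %.2f'%tuple(x) for x in np.diff(P,axis=0)/40))
E
```

```text
-0.22 -0.14; -0.17 -0.18; -0.18 -0.16; -0.20 -0.15; -0.21 -0.13; -0.22 -0.11; -0.23 -0.09; -0.24 -0.06; -0.24 -0.04; -0.24 -0.02; -0.24 0.00; -0.24 0.03; -0.24 0.05; -0.23 0.07; -0.23 0.09; -0.22 0.11; -0.21 0.13; -0.19 0.15; -0.18 0.17; -0.16 0.18; -0.14 0.20; -0.12 0.21; -0.10 0.22; -0.08 0.23
```

```bash
python3 -m handwheel '-.22 -.14 0 0 1;-.17 -.18 0 0 1;-.18 -.16 0 0 1;-.2 -.15 0 0 1;-.21 -.13 0 0 1;-.22 -.11 0 0 1;-.23 -.09 0 0 1;-.24 -.06 0 0 1;-.24 -.04 0 0 1;-.24 -.02 0 0 1;-.24 0 0 0 1;0 0 0 0 1'; python3 -m handwheel '-.24 .03 0 0 1;-.24 .05 0 0 1;-.23 .07 0 0 1;-.23 .09 0 0 1;-.22 .11 0 0 1;-.21 .13 0 0 1;-.19 .15 0 0 1;-.18 .17 0 0 1;-.16 .18 0 0 1;-.14 .2 0 0 1;-.12 .21 0 0 1;0 0 0 0 1'
cat > tree.py <<'E'
from h import *
import sys
def cloud(n):
    i=camera_info(n);K=np.array(i['intrinsics']);T=np.array(i['world_from_camera']);d=camera(n)[1]
    v,u=np.nonzero(d>0);z=d[v,u];P=np.c_[(np.linalg.inv(K)@np.c_[u,v,np.ones(len(u))].T).T*z[:,None],np.ones(len(u))]@T.T
    return P[:,:3]
def tree():
  for n in('top','side'):
    P=cloud(n)
    c=np.median(P[(abs(P[:,2]-225)<4)&(np.hypot(P[:,0]-551,P[:,1]-137)<25)],0)
    r=np.hypot(P[:,0]-c[0],P[:,1]-c[1]);a=np.degrees(np.arctan2(P[:,1]-c[1],P[:,0]-c[0]))
    b=(P[:,2]>160)&(P[:,2]<180)&(r>92)&(r<116)
    h=np.histogram(a[b]%90,bins=18,range=(0,90))[0];print(n,c.round(1),'tips mod90',h)
    s=(P[:,2]>203)&(P[:,2]<228)&(r>48)&(r<75);print(' screws',np.histogram(a[s],bins=36,range=(-180,180))[0], )
    t=np.exp(4j*np.radians(a[b]));print(' angle mod 90:',np.degrees(np.angle(t.mean()))/4)
if __name__=='__main__':tree()
E
python3 tree.py
```

```text
clock: 3.98
eef_pos: [544.4, 32.6, 161.3]
eef_rot: [3.141, -0.003, 0.345]
wrist_force: [0.7, 0.2, 0.7]
finger_gap: 0.4
finger_force: 0.0
clock: 4.98
eef_pos: [457.3, 89.9, 159.3]
eef_rot: [-3.141, 0.001, 0.346]
wrist_force: [-0.1, 0.1, 0.1]
finger_gap: 0.5
finger_force: 0.0
top [551.9 138.5 224.5] tips mod90 [ 0  0 32 89  2  0  0  0  0  0  0  0  0  0  0  0  0  0]
 screws [ 0  0  0  0  0  0  0  0  0  0 23  9  0  0  0  0  0  0  0 27  4  0  0  0
  0  0  0  0 27  9  0  0  0  0  0  0]
 angle mod 90: 16.56849052303145
side [553.8 140.  224.1] tips mod90 [ 0  0 52 19  0  0 17  0  0  0  0  0  0  0  0  0  0  0]
 screws [ 0  0  0  0  0  0  0  0  0 28 29  0  0  0  0  0  0  0  5 39  8  0  0  0
  0  0  0  0 16 28  0  0  0  0  0  0]
 angle mod 90: 17.049354414528587
```

The branch is at -164° and needs about 11° more.

```bash
python3 -m handwheel '-.1 .22 0 0 1;-.06 .26 0 0 1;0 0 0 0 1;0 0 0 0 1'; python3 tree.py
```

```text
clock: 5.42
eef_pos: [451.6, 108.3, 159.3]
eef_rot: [-3.141, 0.0, 0.346]
wrist_force: [0.3, -0.9, 0.3]
finger_gap: 0.6
finger_force: 0.0
top [552.2 138.3 224.7] tips mod90 [60 65  0  0  0  0  0  0  0  0  0  0  0  0  0  0  0  0]
 screws [ 0  0  0  0  0  0  0  0  4 27  4  0  0  0  0  0  0  0 33  1  0  0  0  0
  0  0  4 30  4  0  0  0  0  0  0  0]
 angle mod 90: 5.099898277584019
side [554.4 134.9 223.7] tips mod90 [37 19  1  9 17  0  0  0  0  0  0  0  0  0  0  0  0  7]
 screws [ 0  0  0  0  0  0  0  0 32 28  0  0  0  0  0  0  0  0 41 14  0  0  0  0
  0  0  0 24 24  0  0  0  0  0  0  0]
 angle mod 90: 8.182312813909718
```

The tree is set: the branch is at 185.1° and the toe at 185.4°. I back off, rise, and check the wrist range for gripping the screw along the branch direction. That grip is stiff against tilting.

```bash
python3 -m handwheel '0 -.3 0 0 1;0 -.3 .6 0 1;0 -.5 .8 0 1;0 -.6 .8 0 1;.2 -.8 .4 -1 .5;.2 -.8 0 -1 .5;.2 -.8 0 -1 .5;.2 -.8 0 -1 .5;.2 -.8 0 -1 .5;.2 -.8 0 -1 .5;.1 -.5 0 -1 .5;0 0 0 -1 .5'; python3 -c "
from cell import *
s=read_state();print(s['joints'],s['eef_pos'],s['eef_rot'])"; python3 tree.py|grep angle
```

```text
clock: 6.52
eef_pos: [503.9, -175.9, 262.7]
eef_rot: [3.141, 0.001, -0.361]
wrist_force: [-0.6, 0.0, -0.1]
finger_gap: 46.6
finger_force: 0.0
[-4.04320034e-01  2.25817676e-01  1.48122790e+00 -2.67368243e-04
  1.43558962e+00  1.52754731e+00] [ 503.9300285  -175.89717354  262.69126687] [ 3.14137309e+00  1.05302741e-03 -3.61034956e-01]
 angle mod 90: 5.081426063739174
 angle mod 90: 5.0338473378744215
```

```bash
python3 -m handwheel '.13 -.5 0 1 .5;0 0 0 1 .5;0 0 0 1 .5;0 0 0 1 .5;0 0 0 1 .5;0 0 0 1 .5;0 0 0 1 .5;0 0 0 1 .5;0 0 0 1 .5;0 0 0 1 .5;0 0 0 1 .5;0 0 0 1 .5'; python3 -m handwheel '0 0 0 1 .5;0 0 0 1 .5;0 0 -.2 1 .5;0 0 -.2 1 .5;0 0 -.3 1 .5;0 0 -.3 1 .5;0 0 -.3 1 .5;0 0 -.3 1 .5;0 0 -.3 1 .5;0 0 -.2 1 .5;0 0 -.2 1 .5;0 0 0 1 .5';  python3 -m handwheel '0 0 0 1 .5;0 0 0 1 .5;0 0 -.2 .3 .5;0 0 0 0 .5;0 0 0 0 .5'; python3 - <<'E'
from h import *
snap('side','s2');snap('top','t2')
a=cv2.resize(cv2.imread('pics/s2.png')[230:360,290:420],(400,400),interpolation=cv2.INTER_CUBIC)
b=cv2.resize(cv2.imread('pics/t2.png')[180:280,340:440],(400,400),interpolation=cv2.INTER_CUBIC)
cv2.imwrite('pics/c2.png',np.hstack([a,b]))
E
```

```text
clock: 7.62
eef_pos: [509.1, -191.7, 263.5]
eef_rot: [-3.141, -0.0, 0.703]
wrist_force: [-0.6, -1.0, -0.8]
finger_gap: 47.3
finger_force: 0.0
clock: 8.62
eef_pos: [508.5, -191.5, 170.0]
eef_rot: [-3.14, -0.001, 1.75]
wrist_force: [0.9, 0.2, 0.5]
finger_gap: 47.1
finger_force: 0.0
clock: 9.03
eef_pos: [509.0, -191.9, 163.4]
eef_rot: [-3.141, -0.001, 1.943]
wrist_force: [-0.1, 0.2, -0.1]
finger_gap: 46.8
finger_force: 0.0
```

View pics/c2.png

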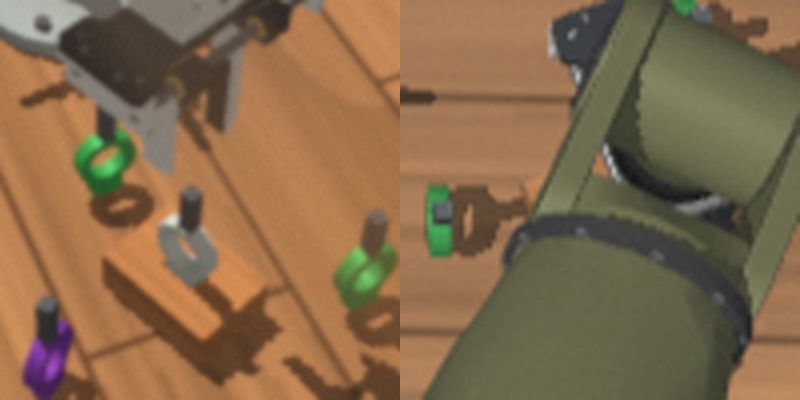

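The open fingers hang above the block, straddling the line of the steel carrier's screw (crop (190,205)). The green ones at (105,155) and (365,275) are clear. I shift 7 mm in -y and descend.

```bash
python3 -m handwheel '0 -.18 -.3 0 .5;0 0 -.3 0 .5;0 0 -.3 0 .5;0 0 -.3 0 .5;0 0 -.3 0 .5;0 0 -.2 0 .5;0 0 -.15 0 .5;0 0 0 0 .5;0 0 0 0 .5'; python3 -m handwheel '0 0 0 0 .7;0 0 0 0 .8;0 0 0 0 .9;0 0 0 0 1;0 0 0 0 1;0 0 0 0 1;0 0 0 0 1' 40
```

```text
clock: 9.88
eef_pos: [509.2, -199.7, 89.5]
eef_rot: [-3.142, -0.0, 1.942]
wrist_force: [0.9, 0.7, -0.2]
finger_gap: 46.9
finger_force: 0.0
clock: 10.47
eef_pos: [509.1, -199.6, 89.5]
eef_rot: [3.141, 0.0, 1.942]
wrist_force: [0.6, -0.4, 0.1]
finger_gap: 11.8
finger_force: 40.0
```

```bash
python3 -m handwheel '0 0 .1 0 1;0 0 .2 0 1;0 0 .3 0 1;0 0 .4 0 1;0 0 .5 0 1;0 0 .5 0 1;0 0 .4 0 1;0 0 .3 0 1;0 0 .14 0 1;0 0 0 0 1'; python3 -m handwheel '-.3 .2 0 -.4 1;-.3 .4 0 -.4 1;-.3 .5 0 -.4 1;-.3 .5 0 -.4 1;-.3 .5 0 -.4 1;-.3 .5 0 -.4 1;-.3 .5 0 -.4 1;-.3 .5 0 -.4 1;-.2 .5 0 0 1;-.1 .5 0 0 1;0 .5 0 0 1;0 .5 0 0 1';python3 -m handwheel '0 .5 0 0 1;0 .5 0 0 1;0 .5 0 0 1;0 .5 0 0 1;0 .4 0 0 1;0 .3 0 0 1;0 .1 0 0 1;0 0 0 0 1;0 0 0 0 1'; python3 - <<'E'
from h import *
snap('side','s3');snap('top','t3')
a=cv2.resize(cv2.imread('pics/s3.png')[130:260,220:350],(400,400),interpolation=cv2.INTER_CUBIC)
b=cv2.resize(cv2.imread('pics/t3.png')[160:290,220:350],(400,400),interpolation=cv2.INTER_CUBIC)
cv2.imwrite('pics/c3.png',np.hstack([a,b]))
print(read_state()['joints'])
E
python3 tree.py
```

```text
clock: 11.3
eef_pos: [509.4, -199.8, 205.0]
eef_rot: [3.14, 0.002, 1.942]
wrist_force: [-0.5, -0.3, -1.4]
finger_gap: 11.6
finger_force: 40.0
clock: 12.3
eef_pos: [400.5, 25.3, 202.7]
eef_rot: [-3.141, 0.0, 1.662]
wrist_force: [0.0, -0.1, -2.4]
finger_gap: 12.0
finger_force: 40.0
clock: 13.05
eef_pos: [400.9, 136.0, 202.7]
eef_rot: [-3.141, 0.0, 1.663]
wrist_force: [-0.5, 0.3, -1.1]
finger_gap: 11.9
finger_force: 40.0
[ 2.39884738e-01  1.57395924e-02  1.85614828e+00 -1.36429191e-04
  1.26997678e+00  1.48842820e-01]
top [551.7 137.7 224.8] tips mod90 [60 70  0  0  0  0  0  0  0  0  0  0  0  0  0  0  0  0]
 screws [ 0  0  0  0  0  0  0  0  2 28  6  0  0  0  0  0  0  0 29  3  0  0  0  0
  0  0  4 33  0  0  0  0  0  0  0  0]
 angle mod 90: 5.165471209112235
side [548.9 136.4 223.8] tips mod90 [65 76  0  0  0  0  0  0  0  0  0  0  0  0  0  0  0  0]
 screws [ 0  0  0  0  0  0  0  0  4 47  9  0  0  0  0  0  0  3 40  5  0  0  0  0
  0  0  3 46  1  0  0  0  0  0  0  0]
 angle mod 90: 5.239536312097007
```

View pics/c3.png

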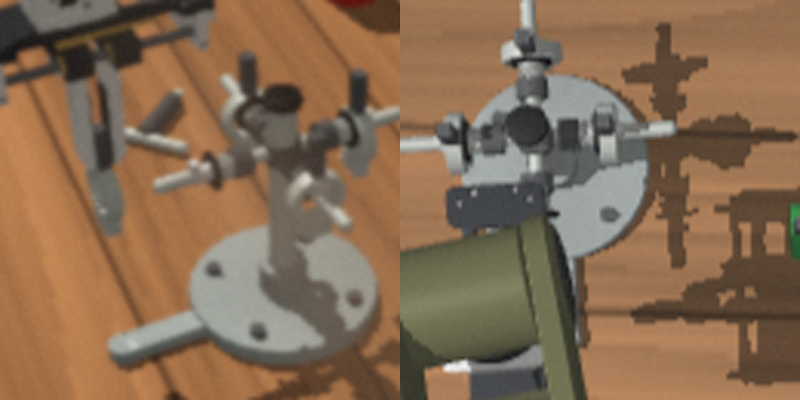

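I'm 12 mm too far in +y. I correct that, then compare ring and branch in the same side-camera cloud.

```bash
python3 -m handwheel '0 -.31 0 0 1;0 0 0 0 1;0 0 0 0 1'; python3 - <<'E'
from h import *
from tree import cloud
P=cloud('side')
a=np.radians(185.2);u=np.array([np.cos(a),np.sin(a)]);n=np.array([-u[1],u[0]])
q=P[:,:2]-[549.1,136.3];r=q@u;y=q@n;z=P[:,2]
print(read_state()['eef_pos'])
for lo,hi in((88,100),(100,112)):
    m=(r>lo)&(r<hi)&(abs(y)<15)&(abs(z-170)<15);print('rod',lo,m.sum(),'top',np.percentile(z[m],[50,95,100]).round(1),'y',np.percentile(y[m],[0,50,100]).round(1),'rmax')
m=(abs(y)<10)&(abs(z-170)<12)&(r<135)&(r>80);print('tip r',r[m].max())
m=(abs(y)<40)&(r>137)&(r<170)
for z0 in range(140,215,6):
    k=m&(abs(z-z0)<3)
    if k.sum():print(z0,k.sum(),'y',y[k].min().round(1),y[k].max().round(1),'r',r[k].min().round(1),r[k].max().round(1))
E
```

```text
clock: 13.5
eef_pos: [401.2, 123.6, 203.1]
eef_rot: [3.141, -0.0, 1.661]
wrist_force: [0.2, -0.6, -1.6]
finger_gap: 12.3
finger_force: 40.0
[401.17277641 123.8817719  203.13718651]
rod 88 21 top [173.  175.9 176.3] y [-7.   1.3  5.7] rmax
rod 100 24 top [173.  176.7 178.9] y [-8.1  1.4  6.2] rmax
tip r 113.58068888625186
140 13 y -5.6 12.7 r 146.7 158.5
146 15 y -12.3 13.3 r 145.8 158.1
152 14 y -10.0 15.2 r 145.8 158.1
158 20 y -16.4 18.6 r 149.9 157.5
164 19 y -21.0 23.1 r 145.0 158.3
170 21 y -24.8 23.6 r 145.9 157.9
176 20 y -24.7 24.6 r 143.9 158.0
182 18 y -22.6 24.1 r 145.7 157.9
188 21 y -14.7 22.0 r 144.2 158.1
194 32 y -5.1 19.1 r 144.8 158.1
200 14 y 1.2 8.1 r 144.8 156.6
206 15 y 1.9 9.1 r 138.1 165.6
212 28 y -6.4 10.6 r 138.0 169.1
```

The ring is centred on the branch within about 1 mm and about 3 mm above its axis. Advancing along the branch.

```bash
python3 -m handwheel '.1 .01 0 0 1;.2 .02 0 0 1;.2 .02 0 0 1;.2 .02 0 0 1;.2 .02 0 0 1;.2 .02 0 0 1;.2 .01 0 0 1;0 0 0 0 1;0 0 0 0 1'; python3 -m handwheel '.1 .01 0 0 1;.1 .01 0 0 1;.1 .01 0 0 1;.05 0 0 0 1;0 0 0 0 1;0 0 0 0 1';python3 tree.py | grep angle
```

```text
clock: 14.3
eef_pos: [453.3, 128.8, 202.8]
eef_rot: [-3.141, 0.0, 1.662]
wrist_force: [-0.2, 0.1, -1.3]
finger_gap: 11.7
finger_force: 40.0
clock: 14.8
eef_pos: [467.1, 130.0, 202.9]
eef_rot: [-3.141, 0.0, 1.663]
wrist_force: [-0.2, -0.4, -1.4]
finger_gap: 11.7
finger_force: 40.0
 angle mod 90: nan
 angle mod 90: 5.305365225924355
  return _methods._mean(a, axis=axis, dtype=dtype,
  ret = um.true_divide(
tree.py:15: RuntimeWarning: Mean of empty slice.
  t=np.exp(4j*np.radians(a[b]));print(' angle mod 90:',np.degrees(np.angle(t.mean()))/4)
  ret = ret.dtype.type(ret / rcount)
```

```bash
for i in 1; do python3 -m handwheel '.05 .005 0 0 1;.05 .005 0 0 1;.05 0 0 0 1;0 0 0 0 1;0 0 0 0 1' | grep -E 'eef_pos|wrist'; python3 -m handwheel '.05 .005 0 0 1;.05 .005 0 0 1;0 0 0 0 1;0 0 0 0 1'| grep -E 'eef_pos|wrist'; done
```

```text
eef_pos: [473.2, 130.4, 203.0]
wrist_force: [0.2, -0.4, -2.8]
eef_pos: [477.2, 130.8, 203.0]
wrist_force: [0.2, 0.5, -1.1]
```

```bash
python3 -m handwheel '.05 .005 0 0 1;.05 .005 0 0 1;0 0 0 0 1;0 0 0 0 1' | grep -E 'eef_pos|wrist'; python3 -m handwheel '.05 .005 0 0 1;0 0 0 0 1;0 0 0 0 1'| grep -E 'eef_pos|wrist'
```

```text
eef_pos: [481.0, 131.2, 203.0]
wrist_force: [-1.6, 0.2, -1.4]
eef_pos: [482.9, 131.4, 202.9]
wrist_force: [-3.9, -0.5, -1.0]
```

```bash
python3 - <<'E'
from cell import *
print(read_state()['wrist_force'],read_state()['eef_pos'])
E
```

```text
[-3.94279132 -0.51916923 -0.96619935] [482.93424102 131.35889233 202.92321619]
```

Contact is at about x 481. The force now matches roughly 2.5 mm of push. A bit further, with repeated readings.

```bash
python3 -m handwheel '.05 .005 0 0 1;0 0 0 0 1;0 0 0 0 1'| grep -E 'eef_pos|wrist'; for i in 1 2 3; do python3 -m handwheel '0 0 0 0 1'| grep -E 'eef_pos|wrist';done
```

```text
eef_pos: [485.0, 131.5, 202.9]
wrist_force: [-4.7, -0.5, -1.1]
eef_pos: [485.0, 131.6, 203.0]
wrist_force: [-4.9, -0.9, -0.8]
eef_pos: [485.0, 131.6, 203.0]
wrist_force: [-4.4, -0.7, -1.6]
eef_pos: [485.0, 131.6, 203.0]
wrist_force: [-4.7, -1.0, -1.6]
```

```bash
python3 -m handwheel '.04 .004 0 0 1;0 0 0 0 1;0 0 0 0 1;0 0 0 0 1'| grep -E 'eef_pos|wrist';python3 -m handwheel '0 0 -.05 0 1;0 0 -.05 0 1;0 0 -.05 0 1;0 0 0 0 1;0 0 0 0 1'| grep -E 'eef_pos|wrist';python3 -m handwheel '0 0 -.05 0 1;0 0 -.03 0 1;0 0 0 0 1;0 0 0 0 1'| grep -E 'eef_pos|wrist'
```

```text
eef_pos: [486.4, 131.7, 202.9]
wrist_force: [-4.8, -1.7, -1.8]
eef_pos: [486.5, 131.7, 197.0]
wrist_force: [-5.8, -0.6, -1.4]
eef_pos: [486.5, 131.8, 193.8]
wrist_force: [-5.8, -0.1, -0.7]
```

```bash
python3 -m handwheel '0 0 -.03 0 1;0 0 0 0 1;0 0 0 0 1'| grep -E 'eef_pos|wrist';python3 -m handwheel '0 0 -.03 0 1;0 0 0 0 1;0 0 0 0 1'| grep -E 'eef_pos|wrist'; python3 - <<'E'
from h import *
snap('side','s4')
cv2.imwrite('pics/c4.png',cv2.resize(cv2.imread('pics/s4.png')[130:230,240:370],(780,600),interpolation=cv2.INTER_CUBIC))
E
```

```text
eef_pos: [486.6, 131.8, 192.7]
wrist_force: [-6.5, -0.8, -0.1]
eef_pos: [486.6, 131.8, 191.5]
wrist_force: [-5.7, -0.7, -0.5]
```

View pics/c4.png

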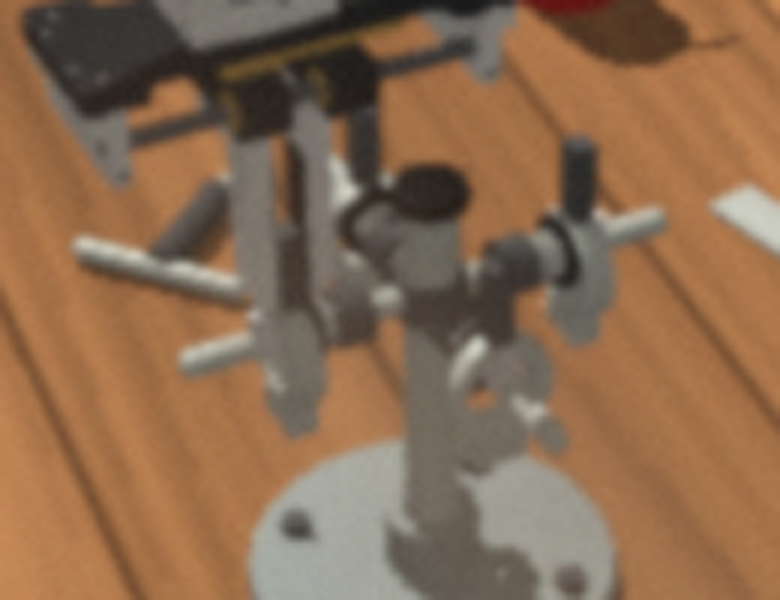

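The ring is on the branch at crop (300,360), with the black disc pressed behind it and the screw upright. The load on the wrist is nearly gone, so I take one small step lower and release.

```bash
python3 -m handwheel '0 0 -.02 0 1;0 0 0 0 1;0 0 0 0 1'| grep -E 'eef_pos|wrist';python3 -m handwheel '-.04 -.004 0 0 1;0 0 0 0 1;0 0 0 0 1'| grep -E 'eef_pos|wrist'
```

```text
eef_pos: [486.6, 131.8, 190.9]
wrist_force: [-5.2, -0.6, 1.1]
eef_pos: [485.1, 131.6, 190.9]
wrist_force: [-5.6, -0.3, 1.9]
```

```bash
python3 -m handwheel '-.03 -.003 0 0 1;0 0 0 0 1;0 0 0 0 1'| grep -E 'eef_pos|wrist';python3 -m handwheel '0 0 0 0 .9;0 0 0 0 .8;0 0 0 0 .7;0 0 0 0 .65;0 0 0 0 .65;0 0 0 0 .65;0 0 0 0 .65' 10| grep -E 'eef_pos|wrist|gap'; python3 - <<'E'
from h import *
snap('side','s5')
cv2.imwrite('pics/c5.png',cv2.resize(cv2.imread('pics/s5.png')[130:230,240:370],(780,600),interpolation=cv2.INTER_CUBIC))
E
```

```text
eef_pos: [484.0, 131.5, 190.9]
wrist_force: [-4.6, -0.3, 2.1]
eef_pos: [484.0, 131.5, 190.6]
wrist_force: [-0.8, 0.8, -0.1]
finger_gap: 33.1
```

View pics/c5.png

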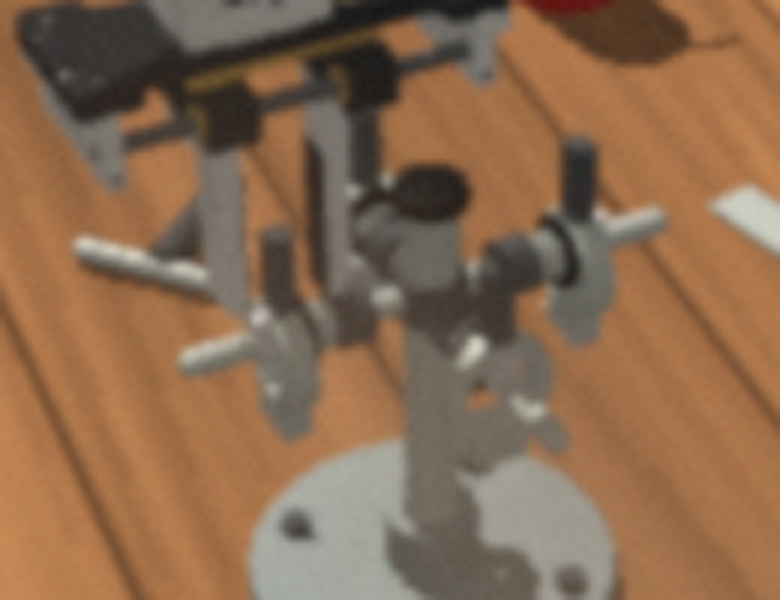

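The fingers are open and clear, and the carrier hangs upright on the branch (screw at crop (278,265)). I rise straight up and measure.

```bash
python3 -m handwheel '0 0 .1 0 .65;0 0 .3 0 .65;0 0 .4 0 .65;0 0 .5 0 .65;0 0 .5 0 .65;0 0 .5 0 .65;-.5 0 .3 0 .65;-.5 -.5 0 0 .65;-.5 -.8 0 0 .65;0 -.8 0 0 .65;0 -.8 0 0 .65;0 0 0 0 .65'; python3 - <<'E'
from h import *
from tree import cloud
import tree;tree.tree()
for c,o in(('side',[549.1,136.3]),('top',[551.7,137.8])):
  P=cloud(c)
  a=np.radians(185.2);u=np.array([np.cos(a),np.sin(a)]);n=np.array([-u[1],u[0]])
  q=P[:,:2]-o;r=q@u;y=q@n;z=P[:,2]
  m=(abs(y)<35)&(r>35)&(r<125);print(c)
  for z0 in range(130,228,6):
    k=m&(abs(z-z0)<3)
    if k.sum()>2:print(z0,k.sum(),'y',y[k].min().round(1),y[k].max().round(1),'r',np.percentile(r[k],[3,50,97]).round(1))
snap('side','s6')
cv2.imwrite('pics/c6.png',cv2.resize(cv2.imread('pics/s6.png')[145:220,255:355],(800,600),interpolation=cv2.INTER_CUBIC))
E
```

```text
clock: 20.75
eef_pos: [423.6, 11.9, 295.3]
eef_rot: [3.141, 0.001, 1.659]
wrist_force: [0.2, 0.2, -0.2]
finger_gap: 33.0
finger_force: 0.0
top [552.2 138.  224.5] tips mod90 [74 81  0  0  0  0  0  0  0  0  0  0  0  0  0  0  0  0]
 screws [31  4  0  0  0  0  0  0  4 26  5  0  0  0  0  0  0  0 30  2  0  0  0  0
  0  0  4 31  2  0  0  0  0  0  0  0]
 angle mod 90: 5.214005152839446
side [548.2 134.5 224.3] tips mod90 [65 73  1  0  0  0  0  0  0  0  0  0  0  0  0  0  0  1]
 screws [ 1  0  0  0  0  0  0  0  0 49 13  0  0  0  0  0  0  0 32 10  0  0  0  0
  0  0  6 42  0  0  0  0  0  0  0  0]
 angle mod 90: 5.262291244808941
side
130 21 y -11.3 13.1 r [62.4 74.7 75.9]
136 11 y -10.7 12.6 r [63.8 74.4 75.7]
142 17 y -17.4 16.8 r [67.1 74.  75.5]
148 21 y -14.1 19.6 r [65.2 72.3 75.6]
154 10 y -10.7 23.4 r [64.6 70.1 75.6]
160 13 y 2.6 24.2 r [41.9 69.8 75.3]
166 40 y -0.0 25.8 r [ 36.6  68.9 107.7]
172 81 y -6.2 22.5 r [ 37.1  78.4 109.8]
178 78 y -17.7 21.3 r [ 37.5  65.  107.1]
184 54 y -12.2 17.2 r [35.5 66.9 80.2]
190 13 y -6.1 6.2 r [60.9 68.  74.7]
196 11 y -4.0 5.5 r [65.3 71.2 74.7]
202 7 y -3.8 5.8 r [65.4 67.9 74. ]
top
148 4 y -12.7 7.5 r [72.4 73.6 74.9]
160 4 y -21.0 -14.0 r [74.8 75.  75.2]
166 7 y -23.4 10.5 r [ 46.1  55.1 109.9]
172 56 y -22.1 12.0 r [ 36.8  85.9 111.7]
178 95 y -21.3 13.8 r [ 38.   64.4 108.1]
184 65 y -16.0 11.8 r [37.  64.3 81.2]
190 5 y -5.5 9.1 r [42.7 70.  74.1]
202 4 y 1.2 6.2 r [69.9 73.8 74. ]
208 4 y -5.4 6.3 r [72.4 74.3 74.6]
220 16 y -6.0 5.9 r [64.  68.7 74. ]
226 13 y -5.6 5.9 r [64.3 69.  74. ]
```

View pics/c6.png

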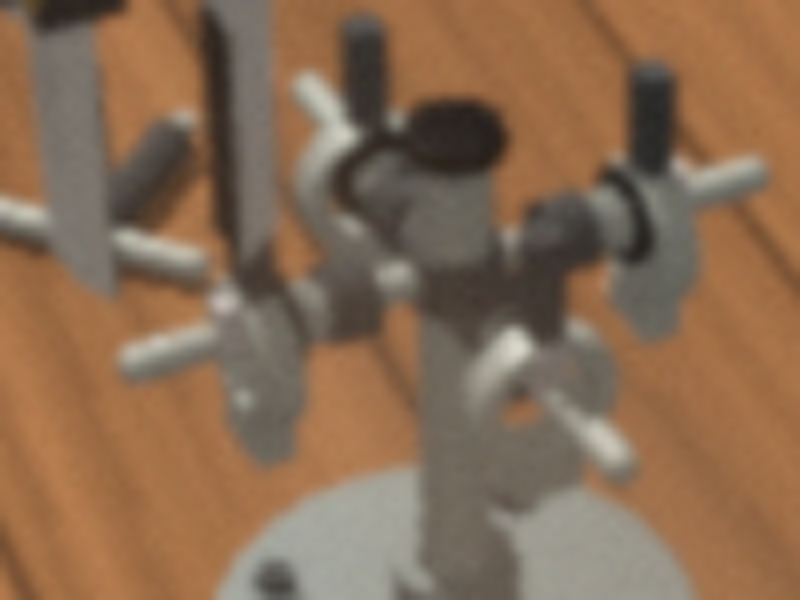

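The ring lies directly behind the nib (nib at r 75–81, ring 61.5–75.5), with the disc against it. The screw is upright, the tree is still on the toe's line, and the arm is clear.

```bash
python3 -c "
from cell import *
print(sign_off())"
```

```text
the job is handed in; nothing more can be done
None
```

The job is handed in at about 21 s of the 72 s allowed. The carrier hangs behind the nib of the empty branch over the toe, with the spring disc pressed against it and the screw upright; the hand-in returned no verdict.

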